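Find the stamped crate and push it to the dispatch line

TASK

Tip both upright parts crates over backwards, away from the robot, so that each lies on its back with its underside facing the robot, and see which one has the stamp (a big black oblong with a light cross through it) underneath. Then push that one, still lying on its back, forward until its open rim is flush and square against the steel dispatch rail, and leave the unstamped crate lying where it fell. Only push with the fingers: do not grip or lift the crates, and do not disturb the tools and small things around them.

Things in the scene. Friction and masses are not known exactly. Their poses are not given: they have to be found in the camera images.
- crate_a: Light grey upright empty parts crate, 72 mm deep (x), 124 wide (y), 120 high, open top, 4 mm walls, 8 mm floor; foot and rim bands (12 and 10 mm high) stand 3 mm proud; paper card on its front (-x) face. 0.2 to 0.42 kg, loose. Origin: centre of underside; z to the open top, x to its back. Lying on its back it is 72 mm high, x down, z away from the robot. The other crate looks the same outside.
- crate_b: Light grey upright empty parts crate, 72 mm deep (x), 124 wide (y), 120 high, open top, 4 mm walls, 8 mm floor; foot and rim bands (12 and 10 mm high) stand 3 mm proud; paper card on its front (-x) face. 0.2 to 0.42 kg, loose. Origin: centre of underside; z to the open top, x to its back. Lying on its back it is 72 mm high, x down, z away from the robot. The other crate looks the same outside.
- crate_a_rim (a point): Centre of crate_a's open top, in the plane of the rim, 120 mm along its z from its origin.
- crate_b_rim (a point): Centre of crate_b's open top, in the plane of the rim, 120 mm along its z from its origin.
- crate_a_mid (a point): Middle of crate_a, 60 mm along its z from its origin. Pushed near the rim the standing crate tips about its far lower edge instead of sliding, and falls by itself beyond about 31 degrees.
- crate_b_mid (a point): Middle of crate_b, 60 mm along its z from its origin. Pushed near the rim the standing crate tips about its far lower edge instead of sliding, and falls by itself beyond about 31 degrees.
- stamp (a point): Centre of the stamp, a black oblong 102x52 mm with a light diagonal cross through it, flat in the middle of the underside of one of the two crates; out of sight until that crate is tipped.
- dispatch_rail: The dispatch line: a fixed straight steel angle on the bench beyond the crates, 600 mm long (its y), 28 mm high, screw heads on its lower leg. Origin on the bench, mid length; its x points away from the robot and its upright front face lies at x = -15 mm in its frame.
- rail_face (a point): Mid length of the rail's upright front face (the one towards the robot), 14 mm above the bench.
- driver: Small screwdriver with yellow handle, 119 mm long, 15 mm thick, lying between the two crates' lanes. Bystander. Origin under its middle; y along it.
- memory_stick: Small green memory stick, 18x51x8 mm, lying between the lanes. Bystander. Origin under its middle.
- cutters: Side cutters with blue grips, 48x130x10 mm, lying left of the crates. Bystander. Origin under its middle.
- small_tin: Open round tin of screws, 65 mm across, 28 mm high, right of the crates. Bystander. Origin under its middle.
- spool: Solder spool, 62x79x31 mm, right of the crates. Bystander. Origin under its middle.
Not all that is in view belongs to the job. Leave any red look-alike of the crate_a alone.

How it is judged:
By the outcome, as a careful person would: the job done as asked, in the order asked, and still so for the second after the job is handed in, with the robot touching nothing.
It also fails if it takes over 72 s, if anything falls off the work surface, if the arm or the gripper's body presses on something with over 40 N, if the wrist force passes 120 N, or if a joint passes its speed limit or range.

ROBOT

A 6-joint arm with a two-finger parallel gripper is mounted at the origin on a cart in front of the work surface, level with it; the furniture and walls round the work are solid. World frame = base frame: x ahead of the robot, y to its left, z up, the work surface at z = 0. Lengths are in mm, angles in degrees, forces in N, time in s.
With the tool pointing down it reaches from about 325 to 925 mm from the base axis. Payload 3.1 kg.
Tool frame: the origin (TCP) lies at the very end of the fingers, on their centre line; the grasp point (between the pads) lies grasp_offset behind it (grasp_offset is the distance from the TCP to the grasp point, in mm); z points along the fingers, y is the line along which they close (so a half turn about z gives the same grasp; the last joint's range is limited). The gripper opens to 85 mm and grips with 20 to 120 N. Pads are 22 mm wide; open, the fingers measure 114 mm over their backs; the gripper's body (76 mm by 85 mm) begins 54 mm behind the grasp point. The pads swing forward as they close: fully open they stand 13 mm farther back than shut.
Start: joints at [-80.054, 12.427, 92.441, -0, 75.132, -6.429], TCP at [176.224, -599.654, 231.3] pointing down, gripper open.
Joint ranges: [-157.48, 157.48], [-44.54, 120.13], [17.64, 146.25], [-64.5, 244.5], [7.68, 150.69], [-147.95, 147.95]. Speed limits (degrees/s): [159.86, 159.86, 180, 180, 180, 180].

INTERFACE

Orientations are given as [roll, pitch, yaw] about the fixed x, y, z axes, in that order (R = Rz(yaw) Ry(pitch) Rx(roll)).
In Python, from station import * gives the robot as it stands. Calls block until the motion is done:
- goto(position, orientation): joint-space move of the TCP to a pose.
- move_l(position, attitude=None, speed=150): straight line of the TCP; attitude=None keeps the orientation; speed is the mean speed in mm/s.
- move_j(angles): joint-space move.
- grip(opening, squeeze=None): finger opening in mm; squeeze is the grip in N (None keeps the last); returns when the fingers have stopped.
- wait(seconds).
- solve_ik(position, orientation): joint angles nearest the present ones, or None.
- get_obs(): the state.
- get_image(name): name is "scene" or "side" or "wrist"; returns the picture (480x640x3 uint8, red, green, blue); there is no depth.
- get_calibration(name): a dict with "fx", "fy", "cx", "cy" (pixels), "D" ([k1, k2, p1, p2, k3] as OpenCV has them; the pictures are not rectified), "R" (3x3) and "t" (3): a world point X has camera coordinates R X + t; the wrist camera has in their place "mount" (4x4, takes a point from camera to tool coordinates, whose origin is the TCP and whose axes are the flange's). Camera axes: x right, y down, z forward; pixel columns grow to the right and rows downward; lengths in mm; the calibration is good to about 2 mm. A picture is of the moment at which its call begins: read the wrist's pose just before it. get_calibration takes no time and is no camera call.
A pose or a line that the arm cannot do raises Unreachable and nothing moves.
- sign_off(): hands the job in; it is judged then, once.
Trained networks look in the newest picture that a camera, given by its name, has taken for a name from the list of things; names that differ only in an ending like _2 or _b are one class to them, and where a whole thing is asked for, a point or a joint stands for the part that bears it (a point fixed in the world has none). Each returns a list of dicts, best first, with "score" (0 to 1); they miss things now and then, are a little off and sometimes report something else, mostly with a low value. They report only what shows in the picture. A call takes as long as a camera call. They do not tell look-alikes from the thing itself.
- spot_in(name, camera): "extent" ([centre column, centre row, width, height] in pixels, round what is visible of it).
- regions_of(name, camera): "region" (480x640 bool, what is visible of it) and "extent" ([centre column, centre row, width, height] in pixels, round what is visible of it).
The state is a dict: "t": time; "joint_pos": joint angles; "qvel": joint speeds; "effort": joint torques, N m; "tcp_pos": TCP position; "ee_rot": TCP orientation; "wrist_force": force on the tool from outside, world axes, zero at the start; "moment": the same for the moment, N m; "grip_width": finger opening in mm; "grip_force": force on a finger pad.
Only numpy, scipy, OpenCV 4.12 (cv2) and the standard library are available. Lean on these libraries where they do the work, as an engineer would, in place of code of your own. Each camera call takes 0.05 s, during which the arm holds its last target. There are 200 camera calls.

## Working session

There is one attempt and no reset: what is moved stays moved. The work goes in short steps, each a Python script; the robot and the scene stay as the last script left them, time stands still between calls to the robot, and variables do not carry over. Pictures are saved under pics/ and viewed, at most 10 in all, crops included, and the job is handed in when it is done.

```bash
mkdir -p pics; ls
python3 - <<'E'
from station import *
import cv2,numpy as np
for n in("scene","side"):
    im=get_image(n); cv2.imwrite(f"pics/{n}0.png",im[:,:,::-1])
    c=get_calibration(n); print(n,{k:np.round(v,4).tolist() for k,v in c.items()})
    print("cam pos",(-np.array(c["R"]).T@np.array(c["t"])).round(0))
    for o in("crate_a","dispatch_rail","driver","memory_stick","cutters","small_tin","spool"):
        print(o,[(round(d["score"],2),np.round(d["extent"]).tolist()) for d in spot_in(o,n)][:4])
print(get_obs())
E
```

```text
pics
scene {'fx': 519.7882, 'fy': 519.7882, 'cx': 327.6812, 'cy': 235.8376, 'D': [0.0327, 0.0, 0.0, 0.0, 0.0], 'R': [[-0.694, -0.72, -0.0011], [-0.317, 0.307, -0.8974], [0.6465, -0.6224, -0.4413]], 't': [449.5669, 273.9407, 934.6353]}
cam pos [-205.  821.  659.]
crate_a [(0.8, [307.0, 295.0, 64.0, 75.0]), (0.63, [404.0, 274.0, 59.0, 68.0]), (0.56, [419.0, 231.0, 53.0, 52.0])]
dispatch_rail [(0.79, [283.0, 253.0, 165.0, 87.0])]
driver [(0.65, [357.0, 273.0, 20.0, 13.0])]
memory_stick [(0.7, [420.0, 231.0, 53.0, 51.0])]
cutters [(0.77, [202.0, 344.0, 62.0, 30.0]), (0.4, [306.0, 294.0, 68.0, 74.0])]
small_tin [(0.22, [203.0, 345.0, 63.0, 33.0])]
spool [(0.71, [398.0, 214.0, 21.0, 16.0])]
side {'fx': 513.1185, 'fy': 513.1185, 'cx': 321.2794, 'cy': 232.5915, 'D': [0.0316, 0.0, 0.0, 0.0, 0.0], 'R': [[0.9068, -0.4211, -0.0192], [-0.2828, -0.5739, -0.7685], [0.3126, 0.7024, -0.6395]], 't': [-539.8625, 264.2383, 1315.2246]}
cam pos [ 153. -999. 1034.]
crate_a [(0.79, [321.0, 306.0, 44.0, 74.0]), (0.79, [261.0, 274.0, 52.0, 65.0]), (0.74, [269.0, 217.0, 32.0, 56.0])]
dispatch_rail [(0.87, [375
[... 200 characters left out ...]
336.0, 26.0, 27.0])]
{'t': 0.8, 'joint_pos': array([-8.00536959e+01,  1.24280452e+01,  9.24390617e+01,  4.59972805e-04,
        7.51315744e+01, -6.43069381e+00]), 'qvel': array([-0.05222957, -0.0074783 ,  0.00511953,  0.0152794 , -0.08783736,
       -0.00243899]), 'effort': array([-2.20532439e-05, -3.96831679e+01, -3.04235888e+01, -2.39079272e-04,
        5.70158500e-04,  2.76986349e-06]), 'tcp_pos': array([ 176.22944911, -599.67153919,  231.31165088]), 'ee_rot': array([ 1.79998640e+02, -2.94082610e-04,  1.63768799e+01]), 'wrist_force': array([-0.05093374, -0.59085425, -0.34995365]), 'moment': array([-0.02494377, -0.02550521, -0.01163768]), 'grip_force': 0.0, 'grip_width': 85.36233718244311}
```

View pics/scene0.png

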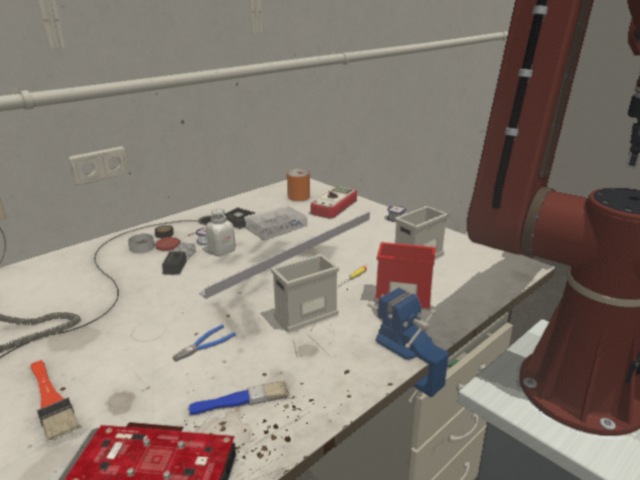

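View pics/side0.png

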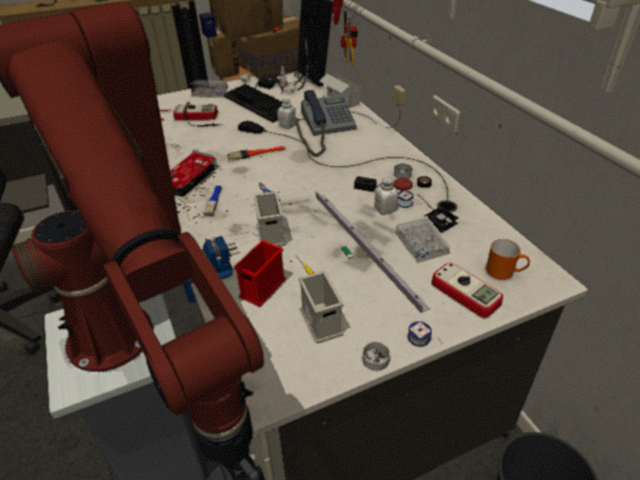

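The scene shows two grey crates at (307,295) and (420,231), with a red look-alike at (404,274) close to the robot between them and a blue vise at (400,320). In the side view the grey crates are at (269,217) and (321,306), the driver at (305,265), the stick at (347,252), and the rail runs from (318,193) to (425,308). Next I'll fit the poses to the network masks.

```bash
cat > h.py <<'E'
from station import *
import cv2,numpy as np
from scipy.optimize import minimize
def proj(P,c):
    P=np.atleast_2d(np.float64(P)); K=np.array([[c["fx"],0,c["cx"]],[0,c["fy"],c["cy"]],[0,0,1]])
    return cv2.projectPoints(P,cv2.Rodrigues(np.array(c["R"]))[0],np.float64(c["t"]),K,np.float64(c["D"]))[0].reshape(-1,2)
def ray(uv,c,z=0):
    K=np.array([[c["fx"],0,c["cx"]],[0,c["fy"],c["cy"]],[0,0,1]])
    n=cv2.undistortPoints(np.float64([[uv]]),K,np.float64(c["D"])).ravel()
    R=np.array(c["R"]);o=-R.T@np.array(c["t"]);d=R.T@np.r_[n,1]
    return (o+d*(z-o[2])/d[2])
def boxpts(p,dx,dy,h):
    x,y,a=p; a=np.radians(a)
    Q=np.array([[sx*dx/2,sy*dy/2] for sx in(-1,1) for sy in(-1,1)])
    Q=Q@np.array([[np.cos(a),-np.sin(a)],[np.sin(a),np.cos(a)]]).T+[x,y]
    return np.array([[*q,z] for z in(0,h) for q in Q])
def iou_cost(p,views,dims):
    s=0
    for m,c in views:
        hull=cv2.convexHull((proj(boxpts(p,*dims),c)*16).round().astype(np.int32))
        im=np.zeros((480,640),np.uint8); cv2.fillConvexPoly(im,hull,255,cv2.LINE_AA,4)
        f=im/255.; s+=np.abs(f-m).sum()/m.sum()
    return s
def fit(p0,views,dims):
    p0=np.array(p0,float); best=None
    for da in(-12,0,12):
        s0=np.array([p0+[0,0,da]]+[p0+[20,0,da],p0+[0,20,da],p0+[0,0,da+12]])
        r=minimize(iou_cost,p0,(views,dims),method="Nelder-Mead",options=dict(initial_simplex=s0,xatol=.1,fatol=1e-4))
        if best is None or r.fun<best.fun:best=r
    return best.x,best.fun
E
python3 - <<'E'
from h import *
C={n:get_calibration(n) for n in("scene","side")}
R={}
for n in C:
    get_image(n); R[n]={o:regions_of(o,n) for o in("crate_a","dispatch_rail","small_tin","spool","driver","cutters")}
    for o in R[n]:print(n,o,[(round(d["score"],2),np.round(d["extent"]).tolist(),int(d["region"].sum()),ray(d["extent"][:2],C[n],60 if o=="crate_a" else 10).round()[:2].tolist()) for d in R[n][o]][:4])
def pick(n,o,uv):
    return min(R[n][o],key=lambda d:np.hypot(*(np.array(d["extent"][:2])-uv)))["region"].astype(float)
for nm,s,t in(("left",(307,295),(269,217)),("right",(420,231),(321,306)),("red",(404,274),(261,274))):
    v=[(pick("scene","crate_a",s),C["scene"]),(pick("side","crate_a",t),C["side"])]
    p0=[*ray(s if nm!="red" else t,C["scene" if nm!="red" else "side"],60)[:2],0]
    for vv in(v,v[:1],v[1:]): 
        x,f=fit(p0,vv,(72,124,120)); print(nm,x.round(1),round(f,3))
v=[(pick("side","dispatch_rail",(375,251)),C["side"])]
for vv in (v,v+[(pick("scene","dispatch_rail",(283,253)),C["scene"])]):
    print("rail",fit([*ray((372,251),C["side"],14)[:2],0],vv,(30,600,28)))
for n,u in(("side",(347,252)),("side",(305,265)),("side",(318,193)),("side",(425,308)),("scene",(370,215)),("scene",(205,292)),("side",(263,188))):print(n,u,ray(u,C[n],10).round())
E
```

```text
scene crate_a [(0.94, [420.0, 232.0, 52.0, 48.0], 1816, [518.0, -214.0]), (0.65, [305.0, 294.0, 66.0, 77.0], 3981, [504.0, 206.0]), (0.6, [404.0, 275.0, 61.0, 70.0], 2836, [406.0, -8.0])]
scene dispatch_rail [(0.73, [284.0, 254.0, 168.0, 85.0], 1579, [746.0, 65.0])]
scene small_tin []
scene spool [(0.62, [397.0, 214.0, 19.0, 12.0], 198, [705.0, -354.0]), (0.32, [303.0, 295.0, 65.0, 76.0], 3890, [562.0, 160.0])]
scene driver []
scene cutters [(0.94, [203.0, 343.0, 62.0, 37.0], 531, [570.0, 420.0]), (0.71, [284.0, 253.0, 168.0, 89.0], 1870, [753.0, 61.0])]
side crate_a [(0.72, [267.0, 217.0, 31.0, 53.0], 1225, [512.0, 214.0]), (0.69, [322.0, 306.0, 45.0, 67.0], 2355, [507.0, -194.0]), (0.61, [261.0, 274.0, 51.0, 68.0], 2371, [408.0, -16.0])]
side dispatch_rail [(0.77, [371.0, 250.0, 116.0, 116.0], 1318, [754.0, -13.0])]
side small_tin [(0.68, [377.0, 356.0, 27.0, 31.0], 741, [578.0, -357.0]), (0.28, [308.0, 271.0, 8.0, 11.0], 31, [547.0, -16.0])]
side spool [(0.86, [420.0, 335.0, 27.0, 30.0], 469, [706.0, -347.0])]
side driver [(0.62, [309.0, 272.0, 8.0, 11.0], 22, [548.0, -17.0])]
side cutters [(0.57, [263.0, 186.0, 9.0, 8.0], 65, [576.0, 446.0])]
left [511.8 200.  -15.1] 0.296
left [513.9 196.8 -14.1] 0.099
left [513.7 204.3 -15.5] 0.188
right [ 504.6 -192.8   -4. ] 0.686
right [ 514.1 -208.4    6.3] 0.518
right [ 505.  -192.8   -7.7] 0.074
red [409.7 -14.8   8.2] 0.819
red [424.6 -34.1   5.3] 0.388
red [407.   -7.8  15.9] 0.38
rail (array([747.58753931,  24.91988658,   1.59777171]), np.float64(0.7904162575500612))
rail (array([751.13642597,  16.02794531,   3.60637461]), np.float64(1.7726644230428417))
side (347, 252) [684.   9.  10.]
side (305, 265) [549.  13.  10.]
side (318, 193) [733. 323.  10.]
side (425, 308) [ 768. -277.   10.]
scene (370, 215) [ 759. -288.   10.]
scene (205, 292) [730. 315.  10.]
side (263, 188) [573. 436.  10.]
```

Poses:

| Thing | Position (mm) | Yaw (deg) |
|---|---|---|
| Left crate | (513, 200) | -15 |
| Right crate | (505, -193) | about -7 |
| Rail | centre (748, 18) | about 3 |

These are consistent with the sizes given: the rail measures 601 mm long. I'll tip the right crate first.

```bash
cat >> h.py <<'E'
def tip(x,y,yaw):
    a=np.radians(yaw); u=np.array([np.cos(a),np.sin(a)])
    P=lambda s,z:[*(np.array([x,y])+s*u),z]
    o=[180,0,yaw]
    goto(P(-95,220),o); move_l(P(-95,97),speed=200)
    for s in(-60,-45,-35,-25,-15,-5,5,15,22):
        move_l(P(s,97),speed=60); ob=get_obs(); print(s,ob["wrist_force"].round(1))
    move_l(P(-40,170),speed=200); wait(.5); print(ob["t"],ob["ee_rot"].round(1))
E
python3 - <<'E'
from h import *
print([None if (q:=solve_ik([x,y,97],[180,0,w])) is None else q.round(0) for x,y,w in((415,-182,-7),(421,225,-15),(660,180,3))])
grip(60)
tip(505,-193,-7)
im=get_image("side"); cv2.imwrite("pics/side1.png",cv2.resize(im[120:400,180:540],None,fx=2,fy=2)[:,:,::-1])
E
```

```text
[array([-33.,   1., 121.,  -0.,  58.,  64.]), array([ 20.,   4., 118.,  -0.,  58., 125.]), array([ 9., 27., 89., -0., 64., 96.])]
-60 [ 0.  -0.2 -0.9]
-45 [-1.9  0.1 -0.1]
-35 [-0.7 -0.8  0.1]
-25 [-0.8 -0.3 -0.9]
-15 [-0.8  0.1  0.7]
-5 [-2.7 -0.5  0.5]
5 [-0.4  0.1 -0.3]
15 [ 0.2  0.3 -0. ]
22 [ 0.3  0.8 -0.8]
7.6917 [180.  -0.  -7.]
```

View pics/side1.png

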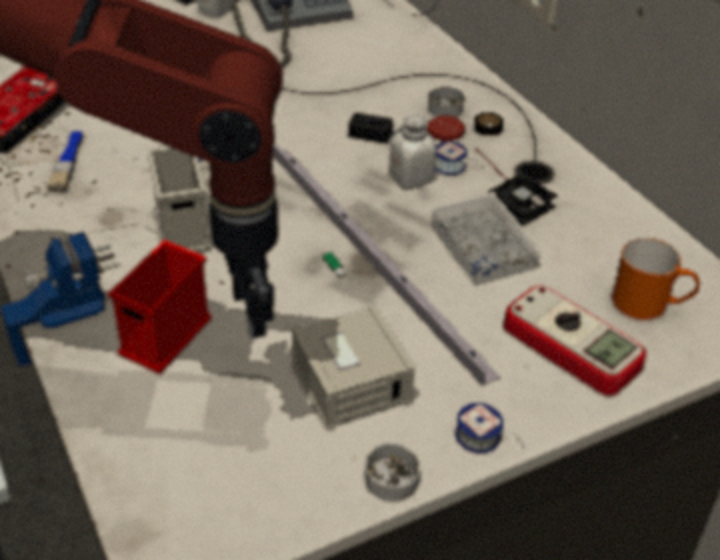

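The right crate now lies on its back, card up, at crop (355,365), and nothing around it moved. Now the left crate.

Run:
```python
from h import *
o=get_obs()["tcp_pos"]; move_l([o[0],o[1],235],speed=250)
tip(513,200,-15)
move_l([400,225,235],speed=250)
im=get_image("scene"); cv2.imwrite("pics/scene2.png",cv2.resize(im[160:380,200:520],None,fx=2.5,fy=2.5,interpolation=cv2.INTER_CUBIC)[:,:,::-1])
print([(round(d["score"],2),np.round(d["extent"]).tolist()) for d in spot_in("stamp","scene")])
print(get_obs()["t"])
```

```text
-60 [-0.2 -0.4  0.1]
-45 [-0.6  0.2 -0.8]
-35 [-0.7  0.  -0.5]
-25 [ 0.2  1.2 -0.1]
-15 [-0.2 -0.1  0.1]
-5 [-2.2  0.4  0.3]
5 [0.2 0.2 0.1]
15 [-0.9 -0.4  0.6]
22 [-0.2  0.1  0.4]
14.875 [-180.   -0.  -15.]
[(0.67, [282.0, 283.0, 71.0, 63.0]), (0.64, [404.0, 275.0, 63.0, 65.0])]
16.65
```

View pics/scene2.png

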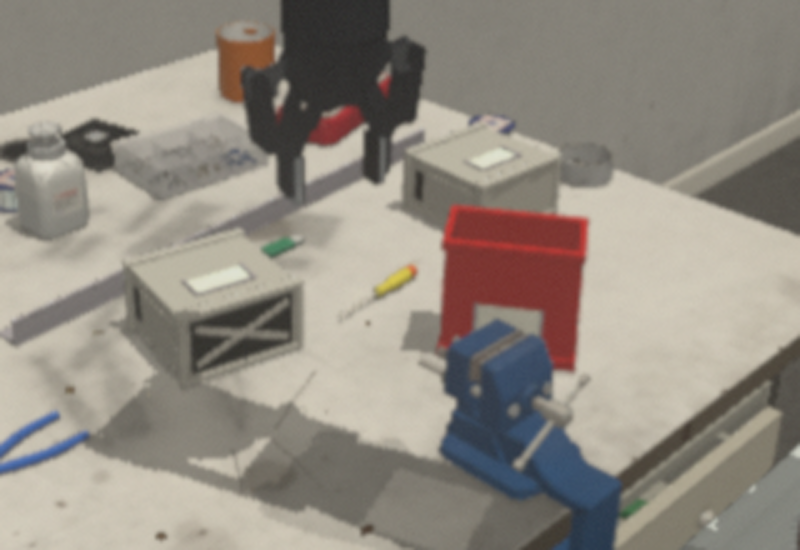

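Both crates lie on their backs. The left one carries the stamp, a black oblong with a cross at crop (245,333). I'll refit its lying pose and locate the driver, then push.

Run:
```python
from h import *
goto([420,60,260],[180,0,-5])
C={n:get_calibration(n) for n in("scene","side")}
V={}
for n,uv in(("scene",(286,283)),("side",(287,212))):
    get_image(n); L=regions_of("crate_a",n)
    print(n,[(round(d["score"],2),np.round(d["extent"]).tolist(),int(d["region"].sum())) for d in L])
    d=min(L,key=lambda d:np.hypot(*(np.array(d["extent"][:2])-uv))); V[n]=(d["region"].astype(float),C[n])
for vv in([V["scene"]],[V["side"]],list(V.values())): x,f=fit([605,175,-10],vv,(120,124,72)); print(x.round(1),round(f,3))
for u in((336,288),(366,268),(318,254),(303,262)):print(ray(u,C["scene"],7).round())
# rail front top edge / ends
im=get_image("scene"); cv2.imwrite("pics/scene3.png",cv2.resize(im[200:350,180:400],None,fx=3.6,fy=3.6,interpolation=cv2.INTER_CUBIC)[:,:,::-1])
print(get_obs()["t"])
```

```text
scene [(0.72, [286.0, 286.0, 72.0, 62.0], 3221), (0.61, [392.0, 230.0, 63.0, 39.0], 1806), (0.61, [406.0, 273.0, 62.0, 67.0], 2878)]
side [(0.96, [356.0, 302.0, 63.0, 63.0], 2684), (0.8, [259.0, 272.0, 51.0, 68.0], 2382), (0.72, [301.0, 219.0, 45.0, 48.0], 1678), (0.65, [372.0, 252.0, 108.0, 120.0], 1309), (0.48, [309.0, 274.0, 10.0, 15.0], 58)]
[608.7 177.4 -15.2] 0.084
[606.4 179.5 -14.7] 0.098
[606.8 179.  -14.7] 0.186
[535.  81.   7.]
[550. -40.   7.]
[689.  -4.   7.]
[684.  54.   7.]
17.6083
```

View pics/scene3.png

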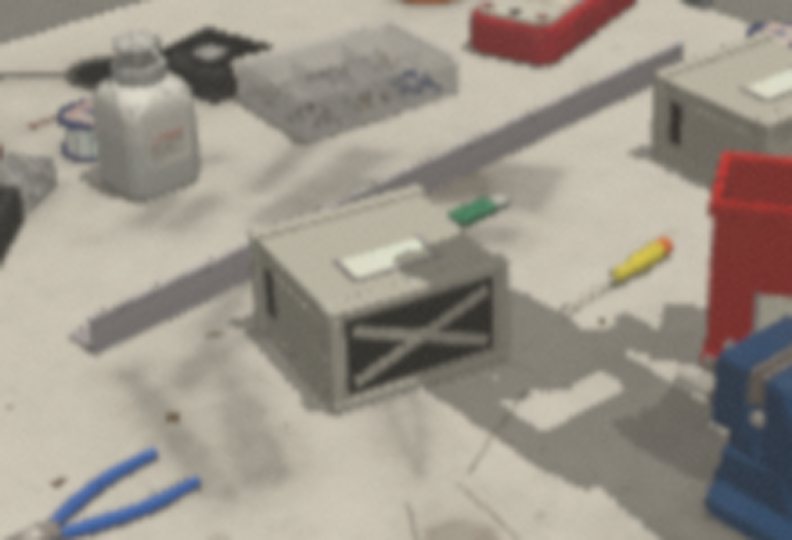

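Fit of the lying crate: centre (607,179), yaw -15, so it needs about +18° to square with the rail. The driver's tip is at y≈81, the stick reaches y≈54, and the lane is clear. I'll push with two fingertips held parallel to the rail, which squares the crate, then step slowly until the rail is felt.

Run:
```python
from h import *
yaw=3.; a=np.radians(yaw); u=np.array([np.cos(a),np.sin(a)])
P=lambda s,z:[*(np.array([485,184])+s*u),z]
o=[180,0,yaw]
goto(P(0,200),o); move_l(P(0,14),speed=200)
move_l(P(30,14),speed=80); 
for s in range(40,88,8):
    move_l(P(s,14),speed=50); ob=get_obs(); print(s,ob["wrist_force"].round(1),ob["moment"].round(2))
for s in range(84,126,2):
    move_l(P(s,14),speed=25); f=[get_obs()["wrist_force"]]
    wait(.05); f.append(get_obs()["wrist_force"]); f=np.mean(f,0); print(s,f.round(1))
    if f[0]<-6: break
print(get_obs()["t"],get_obs()["tcp_pos"].round(1))
for n in("scene","side"):
    im=get_image(n); w=im[200:350,180:400] if n=="scene" else im[150:300,230:450]
    cv2.imwrite(f"pics/{n}4.png",cv2.resize(w,None,fx=3.6,fy=3.6,interpolation=cv2.INTER_CUBIC)[:,:,::-1])
```

```text
40 [ 0.5 -0.1 -0.1] [ 0.    0.01 -0.03]
48 [0.2 0.4 0.7] [-0.02 -0.02 -0.01]
56 [ 0.2  0.4 -0.6] [-0.01  0.04 -0.02]
64 [ 0.6  0.1 -1.4] [ 0.01 -0.04  0.02]
72 [-0.6 -0.7  0.5] [-0.03  0.03  0.  ]
80 [ 0.5 -0.  -0.4] [0.02 0.03 0.03]
84 [-0.1 -0.1 -0.3]
86 [-0.6  0.1 -0.5]
88 [-0.8  0.  -0.3]
90 [-0.8 -0.5  0.4]
92 [-0.4  0.2 -0.3]
94 [-0.1  0.2  0.1]
96 [-0.6  0.2 -0.5]
98 [-0.6 -0.6 -0.3]
100 [-0.6  0.2 -0.4]
102 [-0.5 -0.2 -0.5]
104 [-0.6 -0.9 -0.7]
106 [-0.4 -0.3 -0.2]
108 [-4.1 -1.4  1.6]
110 [-8.6 -0.9  3.7]
26.025 [592.  189.4  13.2]
```

View pics/scene4.png

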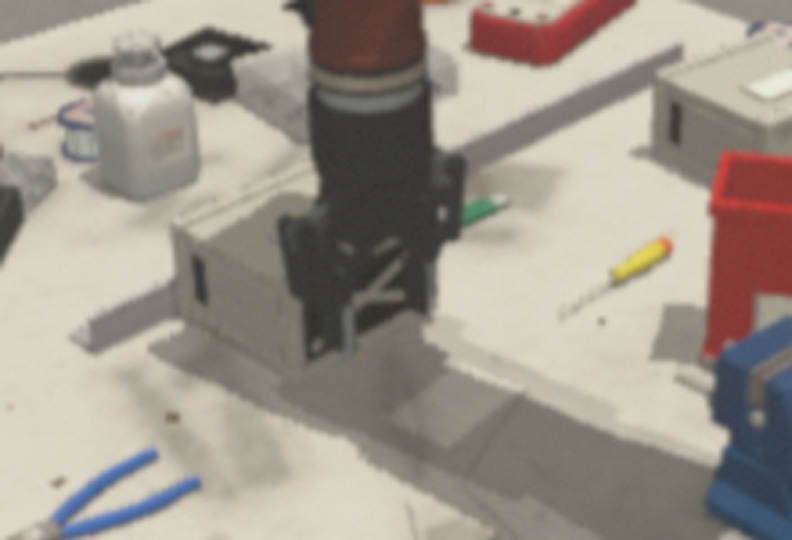

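The crate is against the rail: force rose at TCP x=592, as predicted, and the neighbours are undisturbed. I'll back off, fit its pose, then press once with closed fingers at mid-width so the rail itself squares the rim.

```bash
cat > see.py <<'E'
from h import *
def look(tag):
    C={n:get_calibration(n) for n in("scene","side")}; V={}
    for n,uv in(("scene",(266,270)),("side",(327,212))):
        im=get_image(n); L=regions_of("crate_a",n)
        d=min(L,key=lambda d:np.hypot(*(np.array(d["extent"][:2])-uv))); V[n]=(d["region"].astype(float),C[n]); print(n,np.round(d["extent"]))
        w=im[200:350,180:400] if n=="scene" else im[150:300,230:450]
        cv2.imwrite(f"pics/{n}{tag}.png",cv2.resize(w,None,fx=3.6,fy=3.6,interpolation=cv2.INTER_CUBIC)[:,:,::-1])
    for vv in([V["scene"]],[V["side"]]): x,f=fit([665,182,3],vv,(120,124,72)); print(x.round(1),round(f,3))
E
python3 - <<'E'
from see import *
p=get_obs()["tcp_pos"]; a=np.radians(3); u=np.array([np.cos(a),np.sin(a),0])
move_l(list(p-60*u),speed=150); move_l(list(p-90*u+[0,0,180]),speed=250); goto([420,60,260],[180,0,-5]); grip(0)
look(5); print(get_obs()["t"])
E
```

```text
scene [265. 277.  74.  60.]
side [315. 213.  50.  42.]
[670.  188.1  -2. ] 0.102
[669.7 194.3  -1.7] 0.172
29.0667
```

View pics/side5.png

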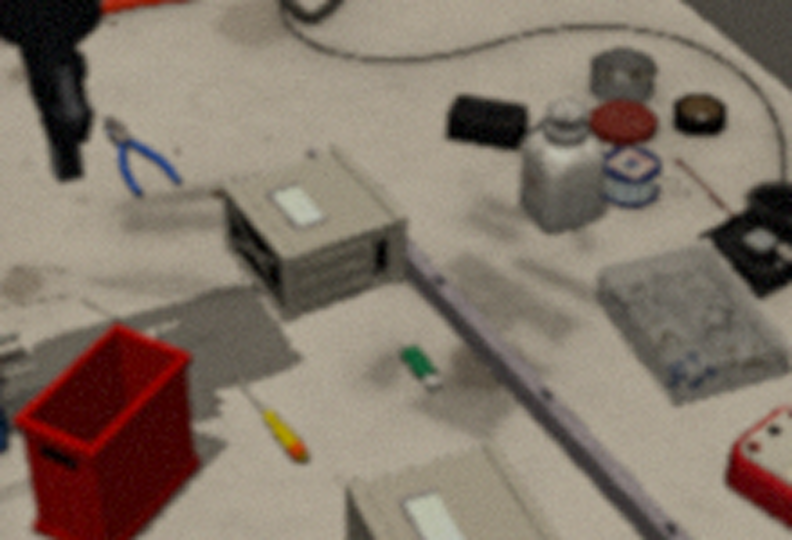

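The crate lies at the rail, with its rim at crop (333,148)–(405,220), and the bystanders are in place. The masks suggest it may still be a few degrees short of square, so I'll press with closed fingers slightly right of centre. That rotates the rim onto the rail and does no harm if it is already flush.

Run:
```python
from see import *
C=get_calibration("side")
W=lambda u,v,z:ray((230+u/3.6,150+v/3.6),C,z)
for q in((333,148,72),(405,220,72),(222,182,72),(287,250,72),(410,250,28),(690,535,28)): print(q,W(*q).round(1))
yaw=3.; a=np.radians(yaw); u=np.array([np.cos(a),np.sin(a)])
P=lambda s,z:[*(np.array([592,177])+s*u),z]
goto(P(-75,200),[180,0,yaw]); move_l(P(-75,15),speed=200); move_l(P(-20,15),speed=100)
for s in range(-18,22,2):
    move_l(P(s,15),speed=25); f=[get_obs()["wrist_force"]]
    wait(.05); f.append(get_obs()["wrist_force"]); f=np.mean(f,0); print(s,f.round(1))
    if f[0]<-12: break
move_l(P(-60,15),speed=150); move_l(P(-80,190),speed=250); goto([420,60,260],[180,0,-5])
look(6); print(get_obs()["t"])
```

```text
(333, 148, 72) [715.5 246.   72. ]
(405, 220, 72) [725.6 121.8  72. ]
(222, 182, 72) [605.9 242.6  72. ]
(287, 250, 72) [618.1 128.8  72. ]
(410, 250, 28) [736.2 132.5  28. ]
(690, 535, 28) [ 767.7 -258.7   28. ]
-18 [-0.2  0.1 -0.1]
-16 [-0.3 -0.   0.1]
-14 [ 0.2 -0.1 -0.5]
-12 [-0.   0.5 -0.1]
-10 [-0.1 -0.3 -0.4]
-8 [-0.7  0.9 -0.3]
-6 [ 0.4 -0.1  0.1]
-4 [ 0.  -0.2 -0.3]
-2 [ 0.3  0.3 -0.2]
0 [0.2 0.4 0.2]
2 [-3.4 -0.3  0.9]
4 [-7.   0.6  1.1]
6 [-10.4   0.3   2.9]
8 [-11.4   0.2   3.6]
10 [-16.6  -0.5   6.3]
scene [268. 276.  71.  58.]
side [315. 214.  49.  47.]
[668.1 181.6   3.2] 0.126
[663.3 193.2   0.9] 0.145
38.3917
```

View pics/side6.png

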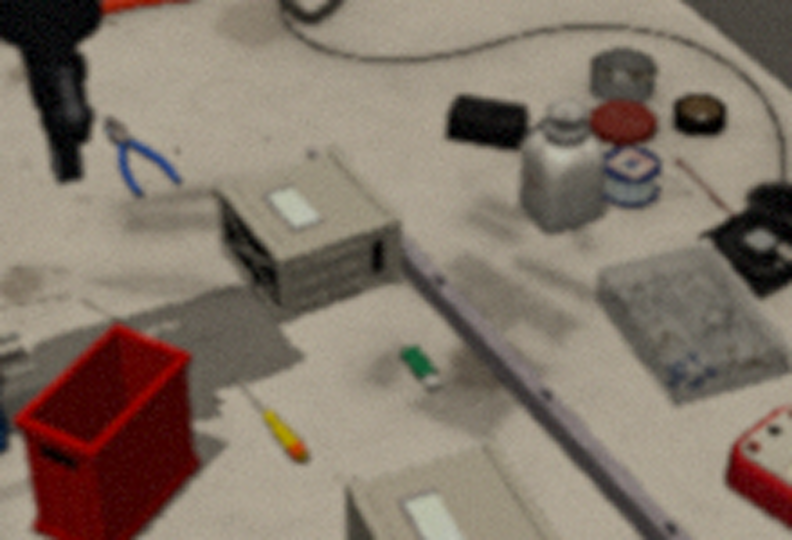

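The press force rose steadily, so the crate is up against a stop. The side view still shows it on its back at the rail. I'll verify flushness from above with the wrist camera.

Run:
```python
from see import *
c=get_calibration("wrist"); M=np.array(c["mount"]); print(M.round(3).tolist(),c["fx"],c["cx"],c["cy"])
import math
# place the camera centre over the rim line as the mount dictates
from scipy.spatial.transform import Rotation as Ro
R=Ro.from_euler("xyz",[180,0,3],degrees=True).as_matrix()
off=R@M[:3,3]; ax=R@M[:3,2]; print(off.round(),ax.round(2))
z=300; h=z+off[2]; hit=off[:2]+ax[:2]*(h-50)/-ax[2]
t=np.array([722,182])-hit; print("tcp",t.round())
q=solve_ik([*t,z],[180,0,3]); print(q)
if q is not None:
    goto([*t,z],[180,0,3]); ob=get_obs(); np.save("tp.npy",np.r_[ob["tcp_pos"],ob["ee_rot"]])
    im=get_image("wrist"); cv2.imwrite("pics/w7.png",im[:,:,::-1]); print(ob["t"],ob["tcp_pos"],ob["ee_rot"])
```

```text
[[0.0, -0.956, -0.294, 74.137], [1.0, 0.0, -0.001, 0.202], [0.001, -0.294, 0.956, -141.873], [0.0, 0.0, 0.0, 1.0]] 379.3110760337822 325.51621400434783 240.08588356869268
[ 74.   4. 142.] [-0.29 -0.01 -0.96]
tcp [768. 184.]
[ 8.41194506e+00  3.06604717e+01  6.13433263e+01 -2.54444375e-14
  8.79962020e+01  9.54119451e+01]
39.7833 [767.96714797 184.12457372 300.37919629] [1.79986165e+02 2.00945169e-03 2.99141818e+00]
```

View pics/w7.png

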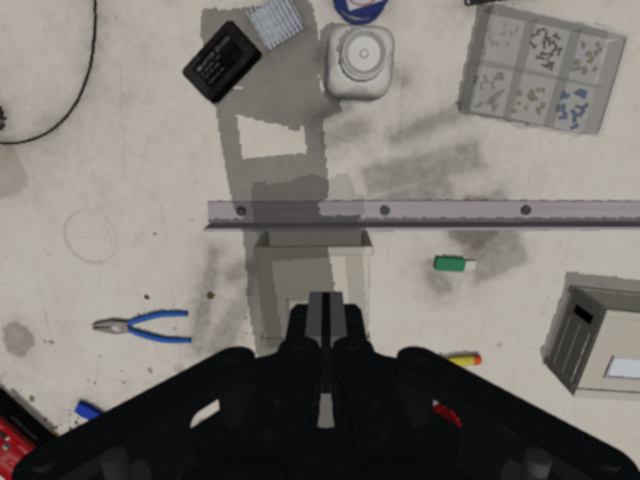

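From above, the crate's mouth at (258–372, 235–247) sits right beneath the rail's upright, which runs along row 226. I'll take one zoom and convert the edges to world coordinates.

```bash
cat > wr.py <<'E'
from h import *
from scipy.spatial.transform import Rotation as Ro
c=dict(get_calibration("wrist")); tp=np.load("tp.npy"); T=np.eye(4); T[:3,:3]=Ro.from_euler("xyz",tp[3:],degrees=True).as_matrix(); T[:3,3]=tp[:3]
W=np.linalg.inv(T@np.array(c["mount"])); c["R"]=W[:3,:3]; c["t"]=W[:3,3]
E
python3 - <<'E'
from wr import *
im=cv2.imread("pics/w7.png")
# horizontal-ish edges: strongest row gradients per column
g=cv2.cvtColor(im,cv2.COLOR_BGR2GRAY).astype(float)
d=cv2.Sobel(cv2.GaussianBlur(g,(0,0),1),cv2.CV_64F,0,1)
for u in(266,290,315,340,365,400,450,560,630): 
    col=np.abs(d[195:262,u-1:u+2]).mean(1); k=[i for i in range(1,66) if col[i]>col[i-1] and col[i]>=col[i+1] and col[i]>25]
    print(u,[(195+i,int(d[195+i,u])) for i in k])
for p,z in(((266,246),72),((366,247),72),((300,231),28),((600,229),28),((300,231),0),((600,229),0)): print(p,z,ray(p,c,z).round(1))
# predicted rim line
cv2.imwrite("pics/w7z.png",cv2.resize(im[190:270,230:400],None,fx=4.6,fy=4.6,interpolation=cv2.INTER_CUBIC))
E
```

```text
266 [(200, -54), (222, -35), (227, 35), (247, 64)]
290 [(200, -49), (222, -35), (228, 39), (244, -29), (248, 30), (260, 40)]
315 [(200, -43), (222, -36), (227, 42), (231, 25), (244, -26), (247, 25), (258, 47)]
340 [(199, -99), (202, 43), (215, -105), (222, -39), (227, 43), (231, 26), (247, 139), (256, 58)]
365 [(199, -64), (202, 49), (218, -98), (227, 115), (231, -81), (246, 206)]
400 [(198, -31), (201, 63), (218, -96), (227, 184)]
450 [(198, -61), (201, 56), (218, -105), (221, -83), (227, 170), (239, 44), (255, -203), (259, 57)]
560 [(199, -124), (202, 35), (217, -107), (221, -71), (227, 178)]
630 [(199, -104), (217, -106), (221, -79), (227, 186)]
(266, 246) 72 [718.8 242.9  72. ]
(366, 247) 72 [723.1 140.2  72. ]
(300, 231) 28 [724.1 210.9  28. ]
(600, 229) 28 [ 745.3 -138.7   28. ]
(300, 231) 0 [716.1 212.5   0. ]
(600, 229) 0 [ 738.8 -160.8    0. ]
```

View pics/w7z.png

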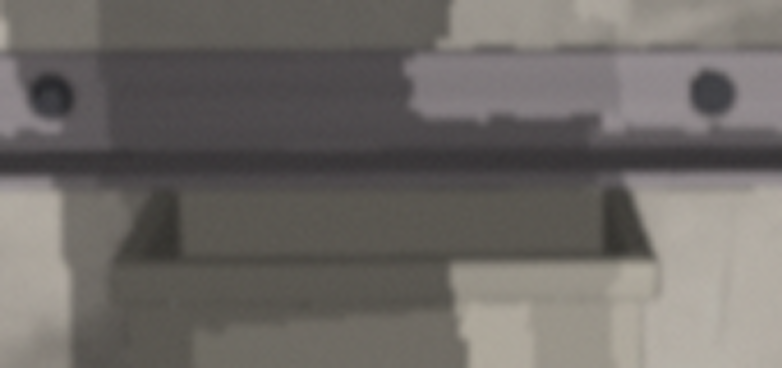

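The rim, the rail and the yaw-3 camera rows are all parallel, so the crate is square. The numbers suggest the rim (x≈721) stands about 4 mm off the rail face (x≈725), probably from springing back on the quick release after 16 N. I'll press again gently at mid-width, release slowly, and measure from the same wrist pose.

Run:
```python
from h import *
yaw=3.; a=np.radians(yaw); u=np.array([np.cos(a),np.sin(a)])
P=lambda s,z:[*(np.array([592,187])+s*u),z]
tp=np.load("tp.npy")
goto(P(-60,200),[180,0,yaw]); move_l(P(-60,15),speed=200); move_l(P(-14,15),speed=100)
for s in np.arange(-12,14,1.):
    move_l(P(s,15),speed=25); F=[]
    for _ in range(3): F.append(get_obs()["wrist_force"][0]); wait(.02)
    print(s,np.round(np.mean(F),1),end=" ")
    if np.mean(F)<-4: break
p=get_obs()["tcp_pos"]; print(p.round(1))
move_l(P(s-5,15),speed=8); move_l(P(-60,15),speed=100); move_l(P(-70,200),speed=250)
goto(list(tp[:3]),[180,0,3]); ob=get_obs(); np.save("tp.npy",np.r_[ob["tcp_pos"],ob["ee_rot"]])
im=get_image("wrist"); cv2.imwrite("pics/w8.png",im[:,:,::-1]); print(ob["t"])
def edges(f):
    g=cv2.cvtColor(cv2.imread(f),cv2.COLOR_BGR2GRAY).astype(float)
    d=cv2.Sobel(cv2.GaussianBlur(g,(0,0),1),cv2.CV_64F,0,1)
    for x in(262,275,290,340,350,360,365):
        r=d[240:255,x-1:x+2].mean(1); k=r.argmax(); k=min(max(k,1),13); s=r[k-1:k+2]; q=k+.5*(s[0]-s[2])/(s[0]-2*s[1]+s[2])
        r2=d[224:230,x-1:x+2].mean(1); print(x,round(240+q,1),224+r2.argmax(),end="; ")
    print()
edges("pics/w7.png"); edges("pics/w8.png")
```

```text
-12.0 -0.2 -11.0 -0.2 -10.0 0.2 -9.0 -0.2 -8.0 0.3 -7.0 -0.1 -6.0 0.1 -5.0 -0.3 -4.0 -0.4 -3.0 -2.0 -2.0 -0.6 -1.0 -0.7 0.0 -1.0 1.0 -3.7 2.0 -5.8 [592.3 186.9  14.6]
50.4417
262 246.6 228; 275 247.7 228; 290 247.7 228; 340 246.7 227; 350 246.5 227; 360 246.3 227; 365 246.0 227; 
262 240.9 226; 275 242.1 226; 290 242.0 226; 340 241.5 226; 350 241.5 226; 360 241.4 226; 365 241.1 226;
```

The rim moved forward about 4 mm relative to the rail, so the gap was real and is now closed. One numeric check of flushness and of the neighbours before handing in.

Run:
```python
from wr import *
A,B=ray((275,241.9),c,72),ray((360,241.3),c,72)
R1,R2=ray((275,229.8),c,28),ray((600,229.8),c,28)
n=(R2-R1)[:2]; n/=np.hypot(*n); gap=lambda X:float(n[0]*(X-R1)[1]-n[1]*(X-R1)[0])
print(A.round(1),B.round(1),R1.round(1),R2.round(1),"gaps",gap(A),gap(B))
goto([420,60,300],[180,0,-5])
C=get_calibration("side"); get_image("side")
for o in("crate_a","small_tin","spool","driver","cutters"): print(o,[(round(d["score"],2),np.round(d["extent"]).tolist()) for d in spot_in(o,"side")][:3])
print(get_obs()["t"])
```

```text
[722.3 233.4  72. ] [727.5 147.2  72. ] [722.4 239.1  28. ] [ 742.7 -137.2   28. ] gaps -0.3730154470497602 0.17679977878582687
crate_a [(0.78, [357.0, 304.0, 61.0, 61.0]), (0.77, [313.0, 213.0, 51.0, 49.0]), (0.7, [260.0, 273.0, 49.0, 66.0])]
small_tin [(0.73, [387.0, 264.0, 89.0, 97.0]), (0.67, [376.0, 355.0, 25.0, 33.0])]
spool [(0.82, [420.0, 335.0, 23.0, 27.0])]
driver []
cutters [(0.41, [267.0, 189.0, 15.0, 10.0])]
52.175
```

The gap is within ±0.4 mm at both ends, so the rim is flush and square. The arm is clear, and the neighbours still found (tin, spool, cutters) are where they were.

```bash
python3 -c "
from station import *
print(sign_off())"
```

```text
the job is handed in; nothing more can be done
None
```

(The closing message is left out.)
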